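# Turn the pantry carousel so the terracotta jar faces front

### The job

Push the wooden carousel gently round by its rim (the notches take a fingertip) until the terracotta jar stands at the front, lined up with the red strip that sticks out from under the carousel, then take the hand away. Do not touch or lift anything standing on the carousel, keep those things standing in their places on it, and leave the pasta tube and the wooden scoop beside it alone.

Things in the scene. Friction and masses are not known exactly. Their poses are not given: they have to be found in the camera images.
- floor_plate: fixed dark steel disc (260 mm across, 4 mm thick) under the carousel. Origin: centre of its underside, on the flap, on the carousel's axis. A red strip 24 mm wide points along its own -x axis, to 205 mm from the axis (its last 45 mm show beyond the rim): that direction is the front. It points to the robot's side, give or take 20 degrees.
- carousel (a joint): turning angle of the carousel about its upright axis, 0 at the start, growing anticlockwise seen from above; turns freely at least 6 rad either way, light drag (about 0.1 N m), stops at once when no longer pushed.
- carousel_top (a point): centre of the carousel's deck, on its axis, 54.5 mm above the flap. The carousel is a birch turntable 320 mm across, 40 mm thick (underside 14 mm above the flap), flat on top, with four open finger notches cut right through its rim, 90 degrees apart. Four cork spots lie half-way between the notches, 58 mm from the axis; three carry the jar, funnel and tin in any order.
- notch0 (a point): middle of a finger notch, 138 mm from the axis, at deck height (54.5 mm up); turns with the carousel. The notch runs from 115 mm from the axis out to the rim: 50 mm wide at its floor, 68 mm here, 80 mm at the mouth. A finger can go down here to 25 mm above the flap and push on a side of the notch.
- notch1 (a point): the same for the next notch, 90 degrees anticlockwise from notch0.
- notch2 (a point): the same for the notch opposite notch0.
- notch3 (a point): the same for the notch opposite notch1.
- jar_centre (a point): centre of the terracotta-coloured ceramic jar (60 mm across, 75 mm high with its knob), 37 mm above the deck it stands on; loose, on the carousel 58 mm from the axis. At the start it is 60 to 180 degrees round from the front.
- funnel_centre (a point): middle of the black plastic funnel, standing mouth down on the carousel (60 mm across, 72 mm high), 36 mm above the deck; loose.
- tin_centre (a point): middle of the green glass tin with an aluminium lid (56 mm across, 62 mm high), 31 mm above the deck; loose, on the carousel.
- pasta_tube_centre (a point): middle of the clear acrylic pasta tube (88 mm across, 260 mm high), 130 mm above the flap on which it stands, to the robot's right of the carousel; loose.
- scoop_centre (a point): point 12 mm above the flap in the birch wood scoop, which lies to the robot's left of the carousel: bowl 80 x 50 x 32 mm from -25 to +55 mm along its x axis, handle to -130 mm; loose.
Mind the look-alikes: they are no part of the job. Of the things that look like the part that bears jar_centre, the larger one is meant.

How it is judged:
By the outcome, as a careful person would: the job done as asked, in the order asked, and still so for the second after the job is handed in, with the robot touching nothing.
It also fails if it takes over 51 s, if anything falls off the work surface, if the arm or the gripper's body presses on something with over 40 N, if the wrist force passes 120 N, or if a joint passes its speed limit or range.

### The arm

A 6-joint arm with a two-finger parallel gripper is mounted at the origin on the work surface. World frame = base frame: x ahead of the robot, y to its left, z up, the work surface at z = 0. Lengths are in m, angles in rad, forces in N, time in s.
With the tool pointing down it reaches from about 0.35 to 0.975 m from the base axis. Payload 7.1 kg.
Tool frame: the origin (TCP) lies midway between the tips of the shut fingers; the grasp point (between the pads) lies ctrl.grip_point_offset behind it (ctrl.grip_point_offset is the distance from the TCP to the grasp point, in m); y points along the fingers, z is the direction in which the jaws open and shut, and the axes are right-handed (so a half turn about y gives the same grasp; the last joint's range is limited). The gripper opens to 88 mm and grips with 3 to 60 N. Pads are 20 mm wide; open, the fingers measure 115 mm over their backs; the gripper's body (75 mm by 178 mm) begins 61 mm behind the grasp point.
Start: joints at [1.127, 0.423, 1.63, -0, 1.089, -0.019], TCP at [0.258, 0.569, 0.223] pointing down, gripper open.
Joint ranges: [-3, 3], [-0.9, 2.11], [0.09, 2.58], [-1.31, 4.45], [0.11, 2.69], [-2.54, 2.54]. Speed limits (rad/s): [2.39, 2.39, 3.01, 3.14, 3.14, 3.14].

### API

Orientations are given as [roll, pitch, yaw] about the fixed x, y, z axes, in that order (R = Rz(yaw) Ry(pitch) Rx(roll)).
In Python, from station import ctrl gives the robot as it stands.
- The arm moves only by the tool jog_arm, never from a script. Its argument "rows" is a list of rows, each an object with "delta_pos": the shift along the tool's x, y, z in mm, a list of three; "spin": the turn about the tool's y in rad. In form: [{"delta_pos": [tx, ty, tz], "spin": spin}, ...]. A call has 1 to 5 rows; each row is the pose to reach, as a shift and turn from the pose commanded when the call began, along the tool's axes at that moment; what a row does not reach only later rows make up. A row lasts 1/10 s, in which the tool goes at most 50 mm and 8.59 degrees, less where a joint would pass 70% of its speed; a pose out of reach is approached as far as the arm can. A call with a gripper value outside its range is refused whole. "jaw" is the opening, from 0 (shut) to 1 (fully open), set as the call begins (left out, the last holds). The fingers move at their own pace and stop on an object; the grip force is fixed at half the most. Time passes only in rows, so rows that repeat a pose let the fingers close. It gives the time, the measured TCP pose, the force and the opening at its end, in the units of the state.
- ctrl.get_state(): the state, without advancing time (a new reading comes with each control period).
- ctrl.capture(name): name is "side" or "top"; returns the picture (384x512x3 uint8, red, green, blue); there is no depth.
- ctrl.camera_params(name): a dict with "camera_matrix" (3x3 intrinsics, pixels), "k1" (the pictures are not rectified: a ray, as slopes to the right and down, at radius r is drawn at 1 + k1 r^2 times it, then the intrinsics apply), "origin" and "attitude" of the camera in the world. Camera axes: x right, y up, looking along -z (the intrinsics and any distortion apply to the point x, -y, -z); pixel columns grow to the right and rows downward; lengths in m; the calibration is good to about 2 mm. A picture is of the moment at which its call begins. camera_params takes no time and is no camera call.
- ctrl.hand_in(): hands the job in, once; it reports no verdict.
Trained networks look in the newest picture that a camera, given by its name, has taken for a name from the list of things; names that differ only in an ending like _2 or _b are one class to them, and where a whole thing is asked for, a point or a joint stands for the part that bears it (a point fixed in the world has none). Each returns a list of dicts, best first, with "conf" (0 to 1); they miss things now and then, are a little off and sometimes report something else, mostly with a low value. They report only what shows in the picture. A call takes as long as a camera call. They do not tell look-alikes from the thing itself.
- ctrl.search_frame(camera, target): "location" ([x, y, z] in m, in world coordinates, good to about 4 mm: the middle of the surface that is visible of it).
- ctrl.masks_of(camera, target): "region" (384x512 bool, what is visible of it).
- ctrl.tip_of(camera, target): "location" ([x, y, z] in m, in world coordinates, good to about 4 mm: a listed point, or the origin of a listed thing).
The state is a dict: "time": time; "joints": joint angles; "qvel": joint speeds; "joint_torque": joint torques, N m; "tool_pos": TCP position; "eef_rot": TCP orientation; "contact_force": force on the tool from outside, world axes, zero at the start; "ft_torque": the same for the moment, N m; "grip_width": finger opening in m.
Only numpy, scipy, OpenCV 4.12 (cv2) and the standard library are available. Lean on these libraries where they do the work, as an engineer would, in place of code of your own. Each camera call takes 0.05 s, during which the arm holds its last target.

## Working session

There is one attempt and no reset: what is moved stays moved. The work goes in short steps, Python scripts to look and compute and a tool call to move; the robot and the scene stay as the last step left them, time stands still between calls to the robot, and variables do not carry over. Pictures are saved under pics/ and viewed, and the job is handed in when it is done.

Besides the shell and the picture viewer there is one more tool, called as name(argument=value, ...), one argument or row to a line, values as JSON. jog_arm: Moves the arm, as the interface text tells. Its arguments: {"type":"object","properties":{"rows":{"type":"array","items":{"type":"object","properties":{"delta_pos":{"type":"array","items":{"type":"number"}},"spin":{"type":"number"}}}},"jaw":{"type":"number"}},"required":["rows"]}

```bash
mkdir -p pics; ls
cat > h.py <<'E'
import numpy as np, cv2
from station import ctrl
def save(cam,name):
    im=ctrl.capture(cam); cv2.imwrite(f'pics/{name}.png',cv2.cvtColor(im,cv2.COLOR_RGB2BGR)); return im
E
python3 - <<'E'
from h import *
print(ctrl.get_state()); print(ctrl.grip_point_offset)
for c in ['top','side']:
    print(c,ctrl.camera_params(c)); save(c,c+'0')
for n in ['floor_plate','carousel_top','notch0','notch1','notch2','notch3','jar_centre','funnel_centre','tin_centre','pasta_tube_centre','scoop_centre']:
    for c in ['top','side']:
        print(n,c,[(np.round(d['location'],3).tolist(),round(d['conf'],2)) for d in ctrl.tip_of(c,n)])
E
```

```text
pics
{'time': 0.0, 'joints': array([ 1.12700705e+00,  4.23861593e-01,  1.63071774e+00, -3.56992831e-06,
        1.08861687e+00, -1.90158203e-02]), 'qvel': array([-0.00178979,  0.00054131,  0.00049326, -0.00213427,  0.00014197,
       -0.00017142]), 'joint_torque': array([-2.61454588e-03, -5.44619179e+01, -2.73656327e+01,  6.42490550e-02,
        2.29261431e-02, -1.26128107e-04]), 'tool_pos': array([0.25730739, 0.56893665, 0.22187786]), 'eef_rot': array([-1.57239965e+00,  2.73313653e-05, -4.24771820e-01]), 'contact_force': array([-0.27881095,  0.37459487, -1.16815732]), 'ft_torque': array([-0.01063712, -0.01414668,  0.00920621]), 'grip_width': 0.08772110285442612}
0.0187
top {'camera_matrix': array([[365.09940942,   0.        , 255.47574859],
       [  0.        , 365.09940942, 189.13272938],
       [  0.        ,   0.        ,   1.        ]]), 'k1': -0.020395748787007232, 'origin': array([ 0.48673222, -0.00287086,  1.2243657 ]), 'attitude': array([ 0.07512931,  0.00733312, -1.54779173])}
side {'camera_matrix': array([[381.43476473,   0.        , 248.02091363],
       [  0.        , 3
[... 1289 characters left out ...]
61)]
notch3 side [([0.49, 0.092, 0.054], 0.75), ([0.634, -0.146, 0.052], 0.66), ([0.443, -0.097, 0.056], 0.65)]
jar_centre top [([0.609, -0.243, 0.023], 0.6), ([0.55, -0.079, 0.093], 0.58)]
jar_centre side [([0.607, -0.243, 0.027], 0.77), ([0.547, -0.085, 0.088], 0.69)]
funnel_centre top [([0.572, 0.028, 0.09], 0.71)]
funnel_centre side [([0.58, 0.029, 0.09], 0.79)]
tin_centre top [([0.619, -0.044, 0.085], 0.78)]
tin_centre side [([0.625, -0.042, 0.084], 0.57)]
pasta_tube_centre top [([0.614, -0.411, 0.13], 0.9)]
pasta_tube_centre side [([0.616, -0.412, 0.133], 0.89), ([0.577, 0.027, 0.086], 0.61)]
scoop_centre top [([0.521, 0.44, 0.014], 0.7)]
scoop_centre side [([0.519, 0.44, 0.01], 0.94)]
```

View pics/top0.png

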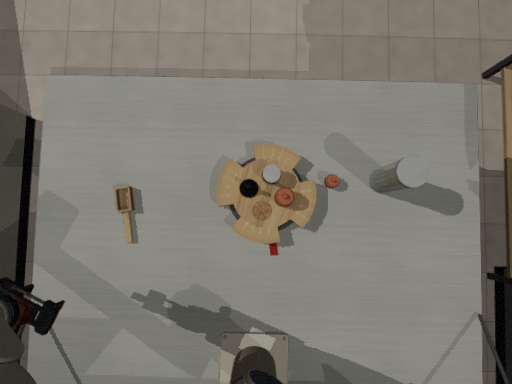

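View pics/side0.png

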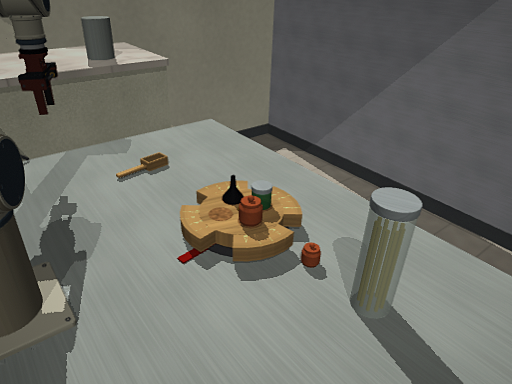

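```bash
cat >> h.py <<'E'
from scipy.spatial.transform import Rotation as Ro
def rays(cam,px):
    p=ctrl.camera_params(cam); K=p['camera_matrix']
    d=cv2.undistortPoints(np.array(px,float).reshape(-1,1,2),K,np.array([p['k1'],0,0,0.]),).reshape(-1,2)
    v=np.c_[d[:,0],-d[:,1],-np.ones(len(d))]
    return p['origin'],v@Ro.from_euler('xyz',p['attitude']).as_matrix().T
def onz(cam,px,z):
    o,v=rays(cam,px); return o+v*((z-o[2])/v[:,2])[:,None]
def red(cam,im,z=0.004):
    m=(im[...,0]>110)&(im[...,1]<25)&(im[...,2]<35)
    ys,xs=np.nonzero(m); return onz(cam,np.c_[xs,ys],z),np.c_[xs,ys]
E
python3 - <<'E'
from h import *
for c in ['top','side']:
    im=cv2.imread(f'pics/{c}0.png')[...,::-1]
    P,px=red(c,im); print(c,len(P),px.min(0),px.max(0),P.mean(0),P.min(0),P.max(0))
    for A in [(0.564,-0.028)]:
        d=P.mean(0)[:2]-A; print(np.hypot(*d),np.degrees(np.arctan2(d[1],d[0])))
A=np.array([.5635,-.0275])
for p in [(.45,-.103),(.489,.094),(.675,.047),(.638,-.146),(.549,-.082),(.576,.0285),(.622,-.043)]:
    d=np.array(p)-A; print(p,np.hypot(*d),np.degrees(np.arctan2(d[1],d[0])))
im=cv2.imread('pics/top0.png'); cv2.imwrite('pics/top0z.png',cv2.resize(im[130:270,200:350],None,fx=5,fy=4.2,interpolation=2))
E
```

```text
top 2 [271 251] [272 252] [ 0.3725533  -0.04961106  0.004     ] [ 0.37095149 -0.05129838  0.004     ] [ 0.37415511 -0.04792373  0.004     ]
0.19266259943468708 -173.55955045355427
side 77 [179 252] [191 261] [ 0.37563004 -0.05801919  0.004     ] [ 0.36114315 -0.07023931  0.004     ] [ 0.39163104 -0.0453414   0.004     ]
0.1907469343383897 -170.94531700669472
(0.45, -0.103) 0.13631764375897934 -146.36821910652094
(0.489, 0.094) 0.14252192813739226 121.51532341136974
(0.675, 0.047) 0.13409884414117823 33.749318569504844
(0.638, -0.146) 0.13997321172281502 -57.84275404394444
(0.549, -0.082) 0.05639592183837409 -104.89869543440025
(0.576, 0.0285) 0.05737813172280881 77.41703750592312
(0.622, -0.043) 0.060518592184551016 -14.83993916191291
```

View pics/top0z.png

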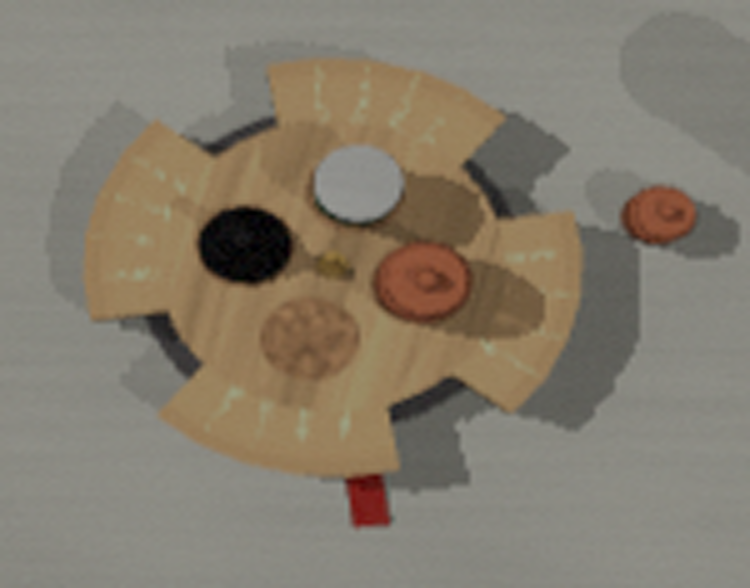

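```bash
cat >> h.py <<'E'
def red2(cam,im,z=0.004,A=(.5635,-.0275)):
    i=im.astype(int); m=(i[...,0]>60)&(i[...,1]<0.3*i[...,0])
    n,l,s,c=cv2.connectedComponentsWithStats(m.astype(np.uint8))
    out=[]
    for k in range(1,n):
        ys,xs=np.nonzero(l==k)
        if len(xs)<15: continue
        P=onz(cam,np.c_[xs,ys],z); d=P.mean(0)[:2]-A
        if .15<np.hypot(*d)<.22 : print(cam,len(xs),c[k],P.mean(0),np.hypot(*d),np.degrees(np.arctan2(d[1],d[0])))
E
python3 - <<'E'
from h import *
for c in ['top','side']: red2(c,cv2.imread(f'pics/{c}0.png')[...,::-1])
p=ctrl.masks_of
for c in ['top','side']:
  for d in p(c,'jar_centre'):
    ys,xs=np.nonzero(d['region']); print(c,d['conf'],len(xs),xs.mean(),ys.mean(),xs.min(),xs.max(),ys.min(),ys.max())
  for d in p(c,'carousel'):
    ys,xs=np.nonzero(d['region']); print(c,d['conf'],len(xs),xs.mean(),ys.mean(),onz(c,[(xs.mean(),ys.mean())],.054))
E
```

```text
top 67 [273.01492537 248.55223881] [ 0.38235255 -0.05443255  0.004     ] 0.1831386367982864 -171.54335629975563
side 135 [188.33333333 255.21481481] [ 0.38442993 -0.05772563  0.004     ] 0.1816030821259538 -170.41922718924593
top 0.8 254 284.2795275590551 196.83858267716536 276 293 188 205
top 0.69 171 331.16959064327483 181.39766081871346 324 338 175 188
top 0.59 5742 265.68146987112505 194.48955067920585 [[ 0.55810126 -0.02542016  0.054     ]]
side 0.88 411 310.1240875912409 254.41849148418493 300 320 242 266
side 0.86 632 250.75316455696202 211.09651898734177 239 262 196 226
side 0.72 6022 239.61125871803387 222.8835934905347 [[ 0.52243584 -0.07742884  0.054     ]]
```

jog_arm(
  jaw=0,
  rows=[
    {"delta_pos":[646,0,-497],"spin":0.587},
    {"delta_pos":[646,0,-497],"spin":0.587},
    {"delta_pos":[646,0,-497],"spin":0.587},
    {"delta_pos":[646,0,-497],"spin":0.587},
    {"delta_pos":[646,0,-497],"spin":0.587},
  ],
)

```text
time: 1.9
tool_pos: [0.3759, 0.3472, 0.2229]
eef_rot: [-1.57, 0.0, -1.015]
contact_force: [0.5, -0.5, 0.2]
grip_width: 0.0512
```

```bash
cat >> h.py <<'E'
AX=np.array([.5635,-.0275])
def rows(targets):
    s=ctrl.get_state(); p=s['tool_pos']; y0=s['eef_rot'][2]; R=Ro.from_euler('xyz',s['eef_rot']).as_matrix()
    print('now',round(s['time'],2),p.round(4),s['eef_rot'].round(3),s['contact_force'].round(1), 'theta',np.degrees(np.arctan2(*(p[:2]-AX)[::-1])).round(1),'r',np.hypot(*(p[:2]-AX)).round(4))
    for x,y,z,yaw in targets:
        d=R.T@(np.array([x,y,z])-p)*1000
        print(d.round(0), round(-(yaw-y0),3))
def pol(th,r=.145,z=.03,yawoff=0):
    t=np.radians(th); return (AX[0]+r*np.cos(t),AX[1]+r*np.sin(t),z,t+np.radians(yawoff))
E
python3 -c "
from h import *
rows([pol(-57.5,z=.222),pol(-58,z=.15)])"
```

```text
now 1.9 [0.3759 0.3472 0.2229] [-1.57   0.    -1.015] [ 0.5 -0.5  0.2] theta 116.6 r 0.4191
[562.   1. -37.] -0.012
[562.  73. -38.] -0.003
```

jog_arm(
  rows=[
    {"delta_pos":[562,0,-37],"spin":0},
    {"delta_pos":[562,0,-37],"spin":0},
    {"delta_pos":[562,0,-37],"spin":0},
    {"delta_pos":[562,0,-37],"spin":0},
    {"delta_pos":[562,0,-37],"spin":0},
  ],
)

```text
time: 2.4
tool_pos: [0.4944, 0.1268, 0.223]
eef_rot: [-1.57, -0.0, -1.012]
contact_force: [1.0, 0.3, -0.1]
grip_width: 0.0117
```

```bash
python3 -c "
from h import *
rows([pol(-58,z=.222)])"
```

```text
now 2.4 [0.4944 0.1268 0.223 ] [-1.57  -0.    -1.012] [ 1.   0.3 -0.1] theta 114.1 r 0.169
[312.   1. -23.] 0.0
```

jog_arm(
  rows=[
    {"delta_pos":[312,0,-23],"spin":0},
    {"delta_pos":[312,0,-23],"spin":0},
    {"delta_pos":[312,0,-23],"spin":0},
    {"delta_pos":[312,0,-23],"spin":0},
    {"delta_pos":[312,0,-23],"spin":0},
  ],
)

```text
time: 2.9
tool_pos: [0.611, -0.0945, 0.2228]
eef_rot: [-1.57, -0.0, -1.012]
contact_force: [0.1, 1.5, -0.7]
grip_width: 0.0004
```

```bash
python3 -c "
from h import *
rows([pol(-58,z=.222)])"
```

```text
now 2.9 [ 0.611  -0.0945  0.2228] [-1.57  -0.    -1.012] [ 0.1  1.5 -0.7] theta -54.7 r 0.0821
[63.  1. -5.] 0.0
```

jog_arm(
  rows=[
    {"delta_pos":[48,0,-5],"spin":0},
    {"delta_pos":[48,0,-5],"spin":0},
    {"delta_pos":[48,0,-5],"spin":0},
  ],
)

```text
time: 3.2
tool_pos: [0.6313, -0.1366, 0.2221]
eef_rot: [-1.571, 0.001, -1.014]
contact_force: [-0.6, -0.4, -0.0]
grip_width: 0.0002
```

```bash
python3 -c "
from h import *
rows([pol(-58,z=.222)]); save('top','top1'); save('side','side1')
for c in ['top','side']: print([(np.round(d['location'],3).tolist(),round(d['conf'],2)) for d in ctrl.tip_of(c,'notch0')])
"
```

```text
now 3.2 [ 0.6313 -0.1366  0.2221] [-1.571e+00  1.000e-03 -1.014e+00] [-0.6 -0.4 -0. ] theta -58.2 r 0.1285
[17.  0.  0.] -0.002
[([0.492, 0.092, 0.052], 0.94), ([0.638, -0.148, 0.054], 0.75), ([0.676, 0.045, 0.057], 0.74), ([0.448, -0.104, 0.054], 0.71)]
[([0.637, -0.145, 0.056], 0.97), ([0.444, -0.103, 0.056], 0.94), ([0.683, 0.041, 0.052], 0.93), ([0.488, 0.091, 0.054], 0.85)]
```

View pics/side1.png

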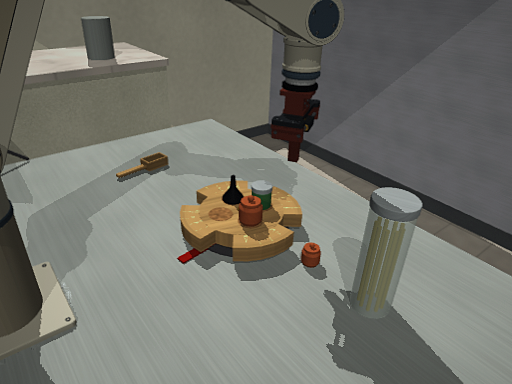

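View pics/top1.png

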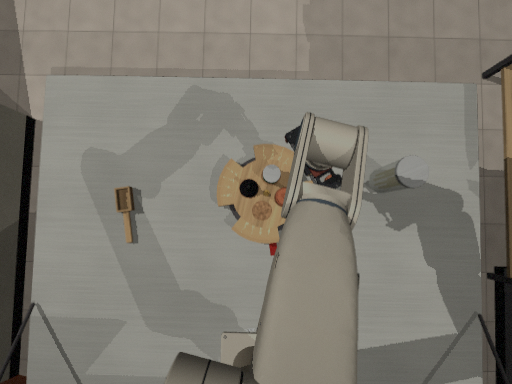

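jog_arm(
  rows=[
    {"delta_pos":[16,0,0],"spin":0},
    {"delta_pos":[16,40,0],"spin":0},
    {"delta_pos":[16,80,0],"spin":0},
    {"delta_pos":[16,120,0],"spin":0},
    {"delta_pos":[16,145,0],"spin":0},
  ],
)

```text
time: 3.9
tool_pos: [0.6391, -0.1491, 0.0749]
eef_rot: [-1.573, 0.002, -1.011]
contact_force: [0.7, -0.4, 0.3]
grip_width: 0.0005
```

```bash
sed -i 's/^AX=.*/AX=np.array([.563,-.0285])/' h.py; python3 -c "
from h import *
rows([pol(-58,z=.032)]); save('side','side2')
"
```

```text
now 3.9 [ 0.6391 -0.1491  0.0749] [-1.573  0.002 -1.011] [ 0.7 -0.4  0.3] theta -57.7 r 0.1426
[ 2. 43. -1.] 0.001
```

View pics/side2.png

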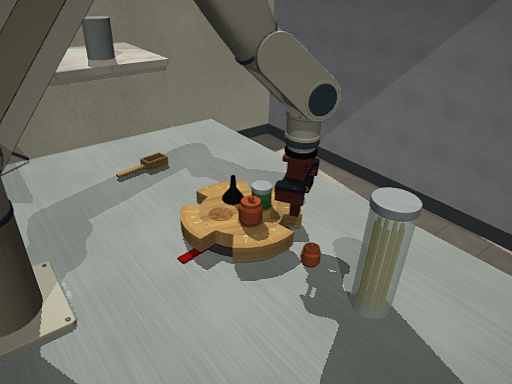

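jog_arm(
  rows=[
    {"delta_pos":[3,20,0],"spin":0},
    {"delta_pos":[3,40,0],"spin":0},
    {"delta_pos":[3,42,0],"spin":0},
  ],
)

```text
time: 4.25
tool_pos: [0.6408, -0.1517, 0.0343]
eef_rot: [-1.573, 0.002, -1.011]
contact_force: [-0.6, 0.8, -0.8]
grip_width: 0.0005
```

```bash
python3 -c "
from h import *
rows([pol(-58-3*k,z=.032) for k in range(1,6)])
"
```

```text
now 4.25 [ 0.6408 -0.1517  0.0343] [-1.573  0.002 -1.011] [-0.6  0.8 -0.8] theta -57.7 r 0.1457
[-1.  2. -8.] 0.053
[ -1.   2. -16.] 0.106
[ -2.   2. -23.] 0.158
[ -4.   2. -31.] 0.21
[ -6.   2. -38.] 0.263
```

jog_arm(
  rows=[
    {"delta_pos":[-1,1,-8],"spin":0.053},
    {"delta_pos":[-1,1,-16],"spin":0.106},
    {"delta_pos":[-2,1,-23],"spin":0.158},
    {"delta_pos":[-4,1,-31],"spin":0.21},
    {"delta_pos":[-6,1,-38],"spin":0.263},
  ],
)

```text
time: 4.75
tool_pos: [0.6075, -0.1675, 0.0366]
eef_rot: [-1.568, -0.002, -1.276]
contact_force: [0.5, -1.3, -0.9]
grip_width: 0.0005
```

```bash
python3 -c "
from h import *
rows([pol(-73-3*k,z=.032) for k in range(1,6)])
save('side','side3')
for c in ['side']: print([(np.round(d['location'],3).tolist(),round(d['conf'],2)) for d in ctrl.tip_of(c,'notch0')])
"
```

```text
now 4.75 [ 0.6075 -0.1675  0.0366] [-1.568 -0.002 -1.276] [ 0.5 -1.3 -0.9] theta -72.2 r 0.146
[ -1.   5. -10.] 0.05
[ -2.   5. -17.] 0.102
[ -3.   5. -25.] 0.155
[ -4.   5. -32.] 0.207
[ -6.   5. -40.] 0.259
[([0.498, 0.097, 0.052], 0.86), ([0.684, 0.033, 0.052], 0.83), ([0.627, -0.149, 0.054], 0.83), ([0.437, -0.093, 0.052], 0.61)]
```

View pics/side3.png

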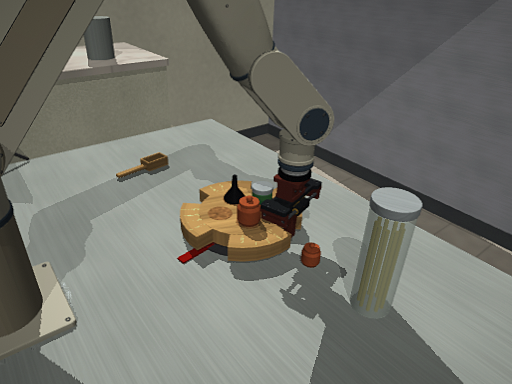

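jog_arm(
  rows=[
    {"delta_pos":[-1,3,-8],"spin":0.05},
    {"delta_pos":[-2,3,-16],"spin":0.102},
    {"delta_pos":[-3,3,-24],"spin":0.155},
    {"delta_pos":[-4,3,-31],"spin":0.207},
    {"delta_pos":[-6,3,-39],"spin":0.26},
  ],
)

```text
time: 5.35
tool_pos: [0.5686, -0.1728, 0.033]
eef_rot: [-1.568, -0.001, -1.535]
contact_force: [1.2, 0.4, -0.2]
grip_width: 0.0006
```

```bash
python3 -c "
from h import *
rows([pol(-88-3*k,z=.032) for k in range(1,6)])
for c in ['side']: print([(np.round(d['location'],3).tolist(),round(d['conf'],2)) for d in (save('side','side4'),ctrl.tip_of(c,'notch0'))[1]])
"
```

```text
now 5.35 [ 0.5686 -0.1728  0.033 ] [-1.568e+00 -1.000e-03 -1.535e+00] [ 1.2  0.4 -0.2] theta -87.8 r 0.1444
[ 0.  1. -8.] 0.053
[ -0.   1. -16.] 0.106
[ -1.   1. -23.] 0.158
[ -3.   1. -31.] 0.21
[ -4.   1. -38.] 0.263
[([0.533, 0.107, 0.051], 0.93), ([0.425, -0.051, 0.053], 0.59), ([0.593, -0.163, 0.051], 0.56)]
```

View pics/side4.png

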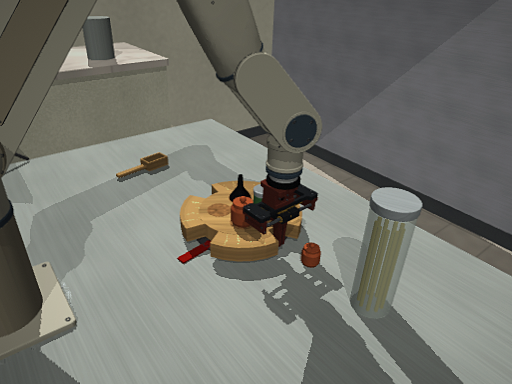

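jog_arm(
  rows=[
    {"delta_pos":[0,1,-8],"spin":0.053},
    {"delta_pos":[0,1,-16],"spin":0.106},
    {"delta_pos":[-1,1,-23],"spin":0.158},
    {"delta_pos":[-3,1,-31],"spin":0.21},
    {"delta_pos":[-4,1,-38],"spin":0.263},
  ],
)

```text
time: 5.95
tool_pos: [0.5302, -0.1701, 0.0315]
eef_rot: [-1.569, -0.0, -1.797]
contact_force: [0.1, 0.9, -0.5]
grip_width: 0.0005
```

```bash
python3 -c "
from h import *
rows([pol(-103-3*k,z=.032) for k in range(1,6)])
"
```

```text
now 5.95 [ 0.5302 -0.1701  0.0315] [-1.569 -0.    -1.797] [ 0.1  0.9 -0.5] theta -103.0 r 0.1454
[-1. -1. -7.] 0.053
[ -1.  -1. -15.] 0.105
[ -2.  -1. -23.] 0.158
[ -4.  -1. -30.] 0.21
[ -5.  -1. -37.] 0.262
```

jog_arm(
  rows=[
    {"delta_pos":[0,0,-7],"spin":0.053},
    {"delta_pos":[-1,0,-15],"spin":0.105},
    {"delta_pos":[-2,0,-23],"spin":0.158},
    {"delta_pos":[-4,0,-30],"spin":0.21},
    {"delta_pos":[-5,0,-37],"spin":0.262},
  ],
)

```text
time: 6.45
tool_pos: [0.4955, -0.1569, 0.0315]
eef_rot: [-1.569, 0.0, -2.059]
contact_force: [0.5, -1.0, -0.8]
grip_width: 0.0006
```

```bash
python3 -c "
from h import *
rows([pol(-118-2.5*k,z=.032) for k in range(1,6)])
for c in ['side','top']:
  save(c,c+'5')
  print([(np.round(d['location'],3).tolist(),round(d['conf'],2),round(np.degrees(np.arctan2(d['location'][1]-AX[1],d['location'][0]-AX[0])),1)) for d in ctrl.tip_of(c,'notch0')+ctrl.tip_of(c,'jar_centre')])
"
```

```text
now 6.45 [ 0.4955 -0.1569  0.0315] [-1.569  0.    -2.059] [ 0.5 -1.  -0.8] theta -117.7 r 0.1451
[-0. -1. -7.] 0.044
[ -1.  -1. -13.] 0.088
[ -1.  -1. -20.] 0.131
[ -2.  -1. -26.] 0.175
[ -4.  -1. -32.] 0.219
[([0.696, -0.071, 0.053], 0.86, np.float64(-17.6)), ([0.602, 0.104, 0.052], 0.8, np.float64(73.8)), ([0.432, 0.016, 0.053], 0.64, np.float64(161.1)), ([0.522, -0.16, 0.054], 0.64, np.float64(-107.2)), ([0.61, -0.241, 0.027], 0.8, np.float64(-77.5)), ([0.509, -0.056, 0.088], 0.56, np.float64(-153.4))]
[([0.436, 0.016, 0.054], 0.89, np.float64(160.7)), ([0.691, -0.072, 0.054], 0.8, np.float64(-18.9)), ([0.521, -0.16, 0.059], 0.58, np.float64(-107.6)), ([0.608, 0.104, 0.056], 0.57, np.float64(71.1)), ([0.512, -0.05, 0.092], 0.56, np.float64(-157.0)), ([0.513, -0.054, 0.091], 0.77, np.float64(-153.1)), ([0.609, -0.245, 0.027], 0.54, np.float64(-77.9)), ([0.434, 0.016, 0.054], 0.38, np.float64(161.1))]
```

View pics/side5.png

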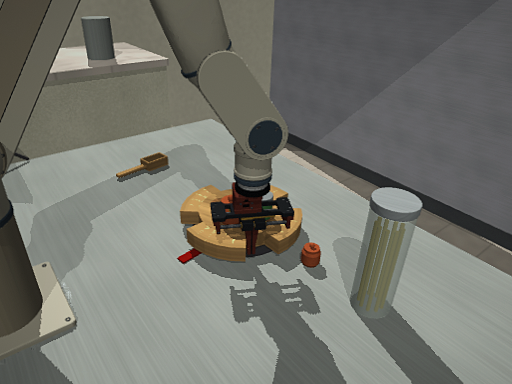

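View pics/top5.png

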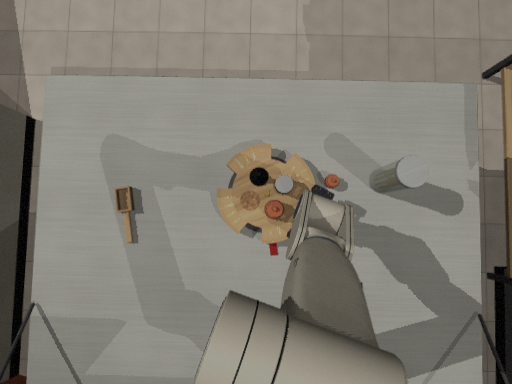

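jog_arm(
  rows=[
    {"delta_pos":[0,0,-7],"spin":0.044},
    {"delta_pos":[-1,0,-13],"spin":0.088},
    {"delta_pos":[-1,0,-20],"spin":0.131},
    {"delta_pos":[-2,0,-26],"spin":0.175},
    {"delta_pos":[-4,0,-32],"spin":0.219},
  ],
)

```text
time: 7.25
tool_pos: [0.4683, -0.1385, 0.0308]
eef_rot: [-1.57, 0.0, -2.279]
contact_force: [0.2, -0.9, 0.6]
grip_width: 0.0004
```

```bash
cat >> h.py <<'E'
def meas(tag):
  rows([]); 
  al=[]
  for c in ['side','top']:
    im=save(c,c+tag); red2(c,im,A=AX)
    L=[np.array(d['location']) for d in ctrl.tip_of(c,'notch0')]
    pr=[(np.degrees(np.arctan2(l[1]-AX[1],l[0]-AX[0])),np.hypot(*(l[:2]-AX))) for l in L]
    print(c,'notch',np.round(pr,3).tolist())
    L=[np.array(d['location']) for d in ctrl.tip_of(c,'jar_centre')]
    print(c,'jar',[(l.round(3).tolist(),np.degrees(np.arctan2(l[1]-AX[1],l[0]-AX[0])).round(1)) for l in L])
    for d in ctrl.masks_of(c,'jar_centre'):
      ys,xs=np.nonzero(d['region']); 
      print(c,'mask',d['conf'],len(xs),xs.mean().round(1),ys.mean().round(1))
E
python3 -c "
from h import *
meas('6')"
```

```text
now 7.25 [ 0.4683 -0.1385  0.0308] [-1.57   0.    -2.279] [ 0.2 -0.9  0.6] theta -130.7 r 0.1451
side 141 [188.46808511 255.28368794] [ 0.38456917 -0.05813659  0.004     ] 0.18087534238841654 -170.5695131653309
side notch [[148.02, 0.141], [-31.335, 0.14], [-120.166, 0.137]]
side jar [([0.607, -0.241, 0.027], np.float64(-78.2)), ([0.505, -0.043, 0.091], np.float64(-166.0))]
side mask 0.86 414 310.4 254.7
side mask 0.45 36 219.7 218.4
top 65 [272.90769231 248.56923077] [ 0.38228853 -0.05407862  0.004     ] 0.18251274176933718 -171.9436440102143
top notch [[-31.85, 0.133], [-121.871, 0.135], [147.01, 0.136], [58.79, 0.14]]
top jar [([0.508, -0.039, 0.093], np.float64(-169.6)), ([0.61, -0.241, 0.026], np.float64(-77.7))]
top mask 0.79 250 269.8 210.3
top mask 0.72 150 331.3 181.1
```

View pics/top6.png

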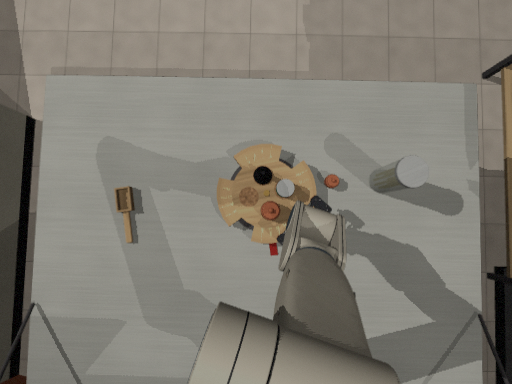

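jog_arm(
  rows=[
    {"delta_pos":[0,0,-5],"spin":0.03},
    {"delta_pos":[0,0,-9],"spin":0.06},
    {"delta_pos":[0,0,-11],"spin":0.076},
    {"delta_pos":[0,0,-11],"spin":0.076},
  ],
)

```text
time: 8.05
tool_pos: [0.4593, -0.131, 0.0307]
eef_rot: [-1.571, -0.0, -2.354]
contact_force: [-0.0, 0.7, -0.2]
grip_width: 0.0003
```

```bash
python3 -c "
from h import *
meas('7')"
```

```text
now 8.05 [ 0.4593 -0.131   0.0307] [-1.571 -0.    -2.354] [-0.   0.7 -0.2] theta -135.3 r 0.1458
side 142 [188.48591549 255.26760563] [ 0.3846342 -0.0581074  0.004    ] 0.18080640464111772 -170.57525891498693
side notch [[144.82, 0.14], [-124.301, 0.135], [-34.225, 0.137], [56.597, 0.139]]
side jar [([0.607, -0.245, 0.028], np.float64(-78.5)), ([0.453, 0.055, 0.055], np.float64(143.0))]
side mask 0.91 437 310.2 255.1
side mask 0.33 4044 245.8 226.7
top 65 [272.96923077 248.86153846] [ 0.38133302 -0.05430107  0.004     ] 0.1834900200540054 -171.91668350222926
top notch [[-35.792, 0.131], [144.521, 0.135], [-125.733, 0.136]]
top jar [([0.611, -0.244, 0.027], np.float64(-77.4)), ([0.573, -0.085, 0.087], np.float64(-79.8))]
top mask 0.66 180 331.0 181.6
top mask 0.56 282 269.1 210.9
top mask 0.27 235 264.0 175.1
```

jog_arm(
  rows=[
    {"delta_pos":[0,0,8],"spin":0},
    {"delta_pos":[0,0,15],"spin":0},
    {"delta_pos":[0,-45,15],"spin":0},
    {"delta_pos":[0,-90,15],"spin":0},
    {"delta_pos":[0,-140,15],"spin":0},
  ],
)

```text
time: 8.95
tool_pos: [0.4697, -0.1419, 0.1715]
eef_rot: [-1.573, -0.001, -2.355]
contact_force: [0.8, 0.4, -0.8]
grip_width: 0.0002
```

jog_arm(
  rows=[
    {"delta_pos":[45,-50,-20],"spin":0},
    {"delta_pos":[90,-60,-20],"spin":0},
    {"delta_pos":[140,-70,-20],"spin":0},
    {"delta_pos":[180,-70,-20],"spin":0},
    {"delta_pos":[180,-70,-20],"spin":0},
  ],
)

```text
time: 9.45
tool_pos: [0.3261, -0.2584, 0.2418]
eef_rot: [-1.569, -0.001, -2.36]
contact_force: [0.2, 1.3, -0.2]
grip_width: 0.0005
```

```bash
python3 -c "
from h import *
meas('8');meas('9')
for c in ['top']:
  im=cv2.imread(f'pics/{c}9.png'); cv2.imwrite('pics/top9z.png',cv2.resize(im[130:270,200:350],None,fx=4.2,fy=4.2,interpolation=2))"
```

```text
now 9.45 [ 0.3261 -0.2584  0.2418] [-1.569e+00 -1.000e-03 -2.360e+00] [ 0.2  1.3 -0.2] theta -135.9 r 0.3301
side 143 [188.47552448 255.28671329] [ 0.38458415 -0.05815382  0.004     ] 0.18086339051125602 -170.563348406036
side notch [[-125.417, 0.138], [-34.599, 0.14], [-158.749, 0.002], [145.261, 0.139], [56.31, 0.141]]
side jar [([0.503, -0.037, 0.088], np.float64(-172.1)), ([0.61, -0.242, 0.028], np.float64(-77.7))]
side mask 0.74 460 310.2 255.2
side mask 0.64 634 258.2 207.3
side mask 0.6 549 226.6 207.9
top 68 [273.01470588 248.66176471] [ 0.38199289 -0.05443884  0.004     ] 0.18285621527683948 -171.84487106274204
top notch [[-34.876, 0.13], [54.561, 0.142], [145.21, 0.134]]
top jar [([0.507, -0.034, 0.093], np.float64(-174.0)), ([0.607, -0.244, 0.022], np.float64(-78.5))]
top mask 0.68 179 331.2 181.7
top mask 0.65 300 269.1 210.9
now 9.85 [ 0.3295 -0.2541  0.2404] [-1.571  0.    -2.353] [ 0.3 -0.7  0.5] theta -136.0 r 0.3247
side 144 [188.52083333 255.29166667] [ 0.38466221 -0.05823346  0.004     ] 0.18079946631752467 -170.53439662077488
side notch [[-126.769, 0.136], [54.86, 0.139], [143.93, 0.139]]
side jar [([0.61, -0.243, 0.028], np.float64(-77.5)), ([0.505, -0.04, 0.09], np.float64(-168.6)), ([0.578, -0.089, 0.084], np.float64(-76.1))]
side mask 0.97 403 310.4 254.4
top 67 [272.98507463 248.74626866] [ 0.38171289 -0.05434611  0.004     ] 0.18312028557001497 -171.88601991462252
top notch [[-125.543, 0.137], [55.361, 0.142], [144.799, 0.133]]
top jar [([0.61, -0.244, 0.023], np.float64(-77.7)), ([0.509, -0.037, 0.091], np.float64(-171.4)), ([0.454, 0.051, 0.055], np.float64(143.8))]
top mask 0.74 5544 265.2 193.8
top mask 0.59 169 331.2 181.3
```

View pics/top9z.png

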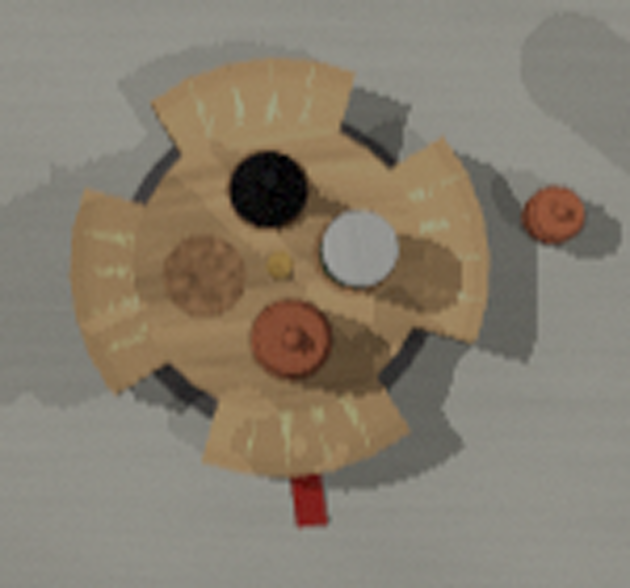

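View pics/side9.png

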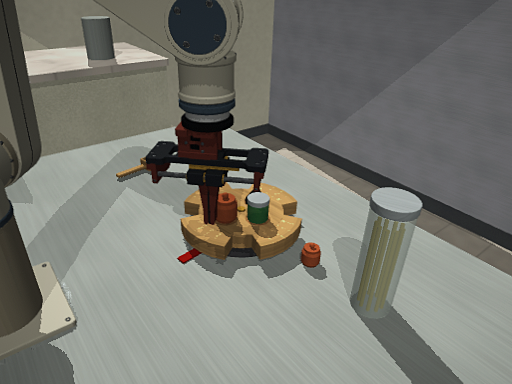

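```bash
python3 -c "
from h import *
im=cv2.imread('pics/top9.png')[...,::-1].astype(int)
m=(im[...,0]>1.5*im[...,1])&(im[...,0]<4*im[...,1])&(im[...,0]>70)&(im[...,2]<.62*im[...,0])
n,l,s,c=cv2.connectedComponentsWithStats(m.astype(np.uint8))
for k in range(1,n):
  if s[k,4]>60: print('blob',s[k],c[k])
pin=onz('top',[(266.4-.4,193.1-.4)],.058)[0]; print('pin',pin)
for px in [(269.1,210.9)]:
  for z in (.1,.115):
    j=onz('top',[px],z)[0]; 
    for A in (pin[:2],AX): d=j[:2]-A; print(z,j,np.degrees(np.arctan2(d[1],d[0])),np.hypot(*d))
knob=onz('top',[(200+293/4.2-.4,130+337/4.2-.4)],.128)[0]
for A in (pin[:2],AX): d=knob[:2]-A; print('knob',knob,np.degrees(np.arctan2(d[1],d[0])),np.hypot(*d))
red2('top',im,A=pin[:2])
# strip pixels axis
"
```

```text
blob [324 175  15  13 147] [331.27210884 180.85714286]
blob [260 202  19  19 275] [268.93090909 210.23272727]
pin [ 0.56361698 -0.02624221  0.058     ]
0.1 [ 0.50500896 -0.03609716  0.1       ] -170.4549930301845 0.05943080565115024
0.1 [ 0.50500896 -0.03609716  0.1       ] -172.53642880138256 0.05848655911129417
0.115 [ 0.50476513 -0.03565389  0.115     ] -170.91409979874652 0.059599667156465815
0.115 [ 0.50476513 -0.03565389  0.115     ] -172.9965605075968 0.05867263415706073
knob [ 0.50775001 -0.0359901   0.128     ] -170.10244463682233 0.0567110267319613
knob [ 0.50775001 -0.0359901   0.128     ] -172.2796271136765 0.055755388063684824
top 67 [272.98507463 248.74626866] [ 0.38171289 -0.05434611  0.004     ] 0.18406229996709148 -171.2173311409279
```

```bash
python3 -c "
from h import *
print(ctrl.hand_in())"
```

```text
the job is handed in; nothing more can be done
None
```

I turned the carousel about 68° clockwise with the shut fingertips in one rim notch. The larger terracotta jar now stands at the front, in line with the red strip. I then lifted the hand out and moved it clear, and handed the job in at about 10 s.

- **Alignment:** My last pictures, taken with the hand clear, put the jar at about −171.5° and the strip at about −171.2°. The networks' single readings of the jar disagreed, ranging from −168.6° to −174°. The cork spot under the jar, worked out from the notches, came out at −170.1°, and using the brass axis pin as centre gave the jar −170.5°. I expect it is lined up to within about 1–1.5°.
- **Other things:** In the final pictures the jar, funnel and tin all stand in their places. The pasta tube looks unmoved, and so does the small look-alike jar. The scoop is partly hidden behind the gripper in the last side picture, but the hand never went near it. The forces I read at each step stayed around 1 N.

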